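# Fit out the utensil rail of a bottling table

### The arm

A 7-joint arm with a two-finger parallel gripper is mounted at the origin on the work surface. World frame = base frame: x ahead of the robot, y to its left, z up, the work surface at z = 0. Lengths are in m, angles in rad, forces in N, time in s.
With the tool pointing down it reaches from about 0.425 to 0.875 m from the base axis. Payload 9.9 kg.
Tool frame: the origin (TCP) lies on the centre line of the jaws, within the pads' length; the fingertips stand 22 mm ahead of it and the grasp point (between the pads) lies 3 mm ahead of it; z points along the fingers, y is the line along which they close (so a half turn about z gives the same grasp; the last joint's range is limited). The gripper opens to 85 mm and grips with 20 to 120 N. Pads are 22 mm wide; open, the fingers measure 114 mm over their backs; the gripper's body (76 mm by 85 mm) begins 54 mm behind the grasp point. The pads swing forward as they close: fully open they stand 13 mm farther back than shut.
Start: joints at [1.134, 0.576, 0.025, 1.437, -0.015, 1.129, -0.057], TCP at [0.233, -0.633, 0.253] pointing down, gripper open.
Joint ranges: [-2.76, 2.76], [-0.34, 2.15], [-1.52, 1.57], [0.19, 2.46], [-1.09, 4.23], [0.17, 1.99], [-2.82, 2.82]. Speed limits (rad/s): [2.22, 2.22, 3.01, 3.01, 3.14, 3.14, 3.14].

### API

Orientations are given as a unit quaternion [x, y, z, w].
In Python, from station import r gives the robot as it stands. Calls block until the motion is done:
- r.move_to(position, orientation): joint-space move of the TCP to a pose.
- r.move_l(position, ori=None, speed=0.15, stop_force=None): straight line of the TCP; ori=None keeps the orientation; speed is the mean speed in m/s. With stop_force (N) it stops when the force on the tool has changed by that much, and returns True; else False.
- r.movej(angles): joint-space move.
- r.command_gripper(opening, strength=None): finger opening in m; strength is the grip in N (None keeps the last); returns when the fingers have stopped.
- r.wait(seconds).
- r.inverse_kinematics(position, orientation): joint angles nearest the present ones, or None.
- r.get_image(name): name is "scene" or "top" or "wrist"; returns the picture (480x640x3 uint8, blue, green, red); there is no depth.
- r.get_calibration(name): a dict with "intrinsics" (3x3 intrinsics, pixels), "R" (3x3) and "t" (3): a world point X has camera coordinates R X + t. Camera axes: x right, y down, z forward; pixel columns grow to the right and rows downward; lengths in m; the calibration is good to about 2 mm. A picture is of the moment at which its call begins: read the wrist's pose just before it. get_calibration takes no time and is no camera call; for the wrist camera it gives the pose at the moment of the call.
A pose or a line that the arm cannot do raises r.PlanningError and nothing moves.
- r.sign_off(): hands the job in; it is judged then, once.
Readings, each from a call of its own:
- r.get_clock(): time.
- r.get_qpos(): joint angles.
- r.get_joint_velocities(): joint speeds.
- r.get_tau(): joint torques, N m.
- r.get_ee_pos(): TCP position.
- r.get_eef_rot(): TCP orientation.
- r.get_contact_force(): force on the tool from outside, world axes, zero at the start.
- r.get_torque(): the same for the moment, N m.
- r.get_width(): finger opening in m.
- r.get_grip_force(): force on a finger pad.
Only numpy, scipy, OpenCV 4.12 (cv2) and the standard library are available. Lean on these libraries where they do the work, as an engineer would, in place of code of your own. Each camera call takes 0.05 s, during which the arm holds its last target. There are 200 camera calls.

### The job

Fit out the utensil rail: hook every white hook bracket lying about onto the rail by its top lip and swing its foot in until it clips, all side by side with the first against the rail's end post. Then slide the black stop along until the row is closed up, with no gaps, and press the stop's lever fully down to clamp it; after that hang both small steel pails by their handles on bracket hooks. Do not knock over or shove the jars.

Things in the scene. Friction and masses are not known exactly. Their poses are not given: they have to be found in the camera images.
- rail: fixed stand with a level flat aluminium rail along its y. Origin on the table under the middle of the rail's front face; x points away from the robot's side, z up. Rail x 0..4, z 116..152 mm, free behind and below, from y -225 to the end post (y 180..200, x -14..20, 160 high). Second post at y -225..-205 behind the rail (x 4..24). Base plate 8 thick, x -20..60
- rail_top (a point): middle of the rail's top front edge (rail frame 0, 0, 152 mm), axes as the rail
- rail_end (a point): inner face of the end post (rail frame 0, 180, 134 mm), axes as the rail
- bracket1: white hook bracket, 160 g (may be absent). Origin: centre of its underside, z up, x to its back (rail side), y along its width. Grip block x -40..0, y -14..14, z 0..80 mm, upper part free to grip. Back plate x 0..8, 76 wide, z 20..66; heavy foot plate x -40..16, 76 wide, 6 thick. Top bar x 0..22, z 62..67, with a 7 mm turned-down lip. Seated: upright, origin 8 mm before the rail's front face, 90 mm above the table
- bracket2: another bracket exactly like bracket1 (may be absent). To mount: lean its top about 25 degrees towards the rail (foot out to the robot), lower the lip behind the rail's top edge, then swing the foot in about that edge until the spring clip snaps behind the bottom edge (a few newtons). Hooked but not snapped it leans about 16 degrees. Seated, it slides along the rail under a light push
- bracket3: third bracket exactly like bracket1 (may be absent). Its spring clip: steel, 20 mm wide, under the back plate, ramped catch at x 13..21, up to z 30 mm, gives way downward with 1 to 3 N
- bracket1_seat (a point): the point in the slot under its top lip that meets the rail's top front edge when seated (bracket frame 8, 0, 62 mm). The slot is 5.5 mm wide at its root (x 8..13.5) and opens to 9 mm at the mouth (z 55)
- bracket1_hook (a point): top of the lowest part of its 8 mm steel rod hook (bracket frame -80, 0, 52 mm). The rod leaves the block's front at z 56, is lowest at x -72..-88 and turns up at x -98 (tip at z 68 mm)
- bracket2_seat (a point): the point in the slot under its top lip that meets the rail's top front edge when seated (bracket frame 8, 0, 62 mm). The slot is 5.5 mm wide at its root (x 8..13.5) and opens to 9 mm at the mouth (z 55)
- bracket2_hook (a point): top of the lowest part of its 8 mm steel rod hook (bracket frame -80, 0, 52 mm). The rod leaves the block's front at z 56, is lowest at x -72..-88 and turns up at x -98 (tip at z 68 mm)
- bracket3_seat (a point): the point in the slot under its top lip that meets the rail's top front edge when seated (bracket frame 8, 0, 62 mm). The slot is 5.5 mm wide at its root (x 8..13.5) and opens to 9 mm at the mouth (z 55)
- bracket3_hook (a point): top of the lowest part of its 8 mm steel rod hook (bracket frame -80, 0, 52 mm). The rod leaves the block's front at z 56, is lowest at x -72..-88 and turns up at x -98 (tip at z 68 mm)
- stop (a joint): travel of the black end stop along the rail towards the end post, m: 0 to 0.2. The stop is a block 30 mm wide along the rail, x -26 to 16 and z 108 to 154 mm in the rail frame; it can be pushed along by its outer face (30 mm behind stop_face) in front of the rail, slides with about 1.5 N, and hardly at all once clamped
- stop_face (a point): the stop's face towards the end post (rail frame x 0, z 134 mm), axes as the rail
- lever (a joint): steel cam lever on the stop's front, rad: 0 = open, 45 degrees up towards the robot; 0.785 = pressed down level, clamped. It stays where it is left; pressing it down near its tip takes 3 to 8 N. 12 mm wide, 8 mm thick, hinge at rail frame x -30, z 150 mm, 15 mm from the stop's faces, arm 62 mm
- lever_tip (a point): near the free end of the lever, on its centre line, 60 mm from the hinge
- pail1: small steel dipping pail, 140 g, 60 mm wide and 50 mm high, with a rigid upright stirrup handle in its yz plane; origin: centre of its underside, z up. Above z 72 mm the handle is a frame of flat bar 34 mm wide outside (y -17 to 17), 24 mm inside, 10 mm thick in x; its top bar spans z 109 to 114 mm
- pail2: small steel dipping pail, 140 g, 60 mm wide and 50 mm high, with a rigid upright stirrup handle in its yz plane; origin: centre of its underside, z up. Above z 72 mm the handle is a frame of flat bar 34 mm wide outside (y -17 to 17), 24 mm inside, 10 mm thick in x; its top bar spans z 109 to 114 mm
- pail1_bar (a point): middle of the underside of its handle's top bar (pail frame 0, 0, 109 mm), the part that rests on the hook
- pail2_bar (a point): middle of the underside of its handle's top bar (pail frame 0, 0, 109 mm), the part that rests on the hook
- jar_a: open glass jar of fruit puree, 48 mm wide, 70 mm high; leave it alone. Origin: centre of its underside
- jar_b: open glass jar of fruit puree, 48 mm wide, 70 mm high; leave it alone. Origin: centre of its underside
- jar_c: open glass jar of fruit puree, 48 mm wide, 70 mm high; leave it alone. Origin: centre of its underside
- jar_d: open glass jar of fruit puree, 48 mm wide, 70 mm high; leave it alone. Origin: centre of its underside
Things that resemble listed ones, but are neither listed nor needed, are in the scene too. What is shaped like the bracket1 but purple is not meant.

How it is judged:
By the outcome, as a careful person would: the job done as asked, in the order asked, and still so for the second after the job is handed in, with the robot touching nothing.
Of bracket1, bracket2, bracket3 only 2 to 3 are there at a start; the rules pass over those that are not, and their reading is None.
At some moment in a run one of bracket1, bracket2, bracket3, pail1, pail2 may be knocked a few centimetres aside while the robot is not near it.
It also fails if it takes over 210 s, if anything falls off the work surface, if the arm or the gripper's body presses on something with over 40 N, if the wrist force passes 120 N, or if a joint passes its speed limit or range.

## Working session

There is one attempt and no reset: what is moved stays moved. The work goes in short steps, each a Python script; the robot and the scene stay as the last script left them, time stands still between calls to the robot, and variables do not carry over. Pictures are saved under pics/ and viewed, at most 14 in all, crops included, and the job is handed in when it is done.

```bash
ls; mkdir -p pics
python3 - <<'E'
from station import r
import cv2,numpy as np
for n in ("scene","top"):
    im=r.get_image(n); cv2.imwrite(f"pics/{n}0.png",im)
    c=r.get_calibration(n); print(n,np.round(c["intrinsics"],1).tolist(),np.round(c["R"],3).tolist(),np.round(c["t"],3).tolist(), np.round(-c["R"].T@c["t"],3))
print(r.get_clock(),r.get_ee_pos(),r.get_eef_rot())
c=r.get_calibration("wrist");print(c["R"],-c["R"].T@c["t"])
E
```

```text
pics
scene [[435.8, 0.0, 318.4], [0.0, 435.8, 236.1], [0.0, 0.0, 1.0]] [[0.612, 0.791, -0.015], [0.628, -0.497, -0.598], [-0.48, 0.357, -0.801]] [-0.285, -0.245, 1.373] [ 0.988 -0.387  0.949]
top [[571.4, 0.0, 315.4], [0.0, 571.4, 239.3], [0.0, 0.0, 1.0]] [[0.016, -1.0, 0.002], [-0.984, -0.016, -0.175], [0.175, 0.001, -0.985]] [-0.035, 0.504, 1.418] [ 0.248 -0.028  1.485]
0.1 [ 0.23310496 -0.63309143  0.25253148] [ 9.84479674e-01  1.75497130e-01 -1.61321622e-04 -7.09209636e-04]
[[ 0.34597847 -0.9382405  -0.00191676]
 [-0.9065656  -0.33482324  0.25696734]
 [-0.24173894 -0.08716749 -0.96641819]] [ 0.29490981 -0.61067207  0.37324421]
```

View pics/scene0.png

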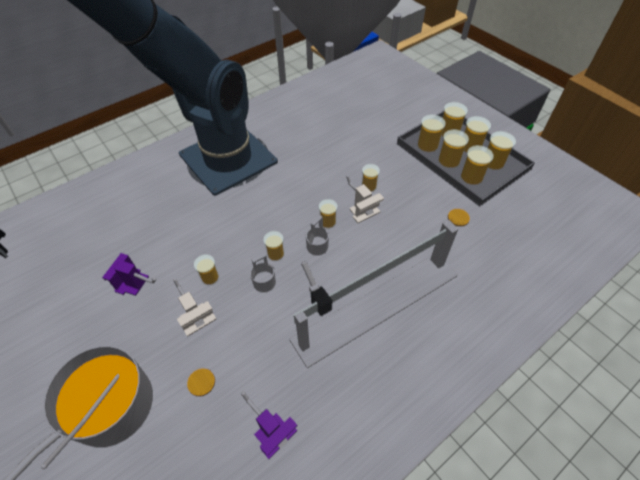

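View pics/top0.png

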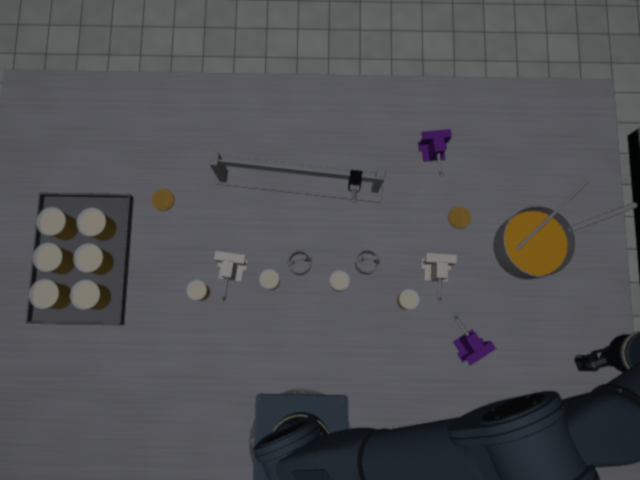

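Two white brackets are at top pixels (231,265) and (438,266). The purple lookalikes are at (434,145) and (472,347). The pails are at (299,262) and (367,262), and the jars at (197,290), (269,280), (340,281) and (409,300). The rail runs from its end post at (218,165) to (382,180), with the black stop at (355,180). The white brackets are the ones I want, so next I get coarse positions from rays.

```bash
cat > h.py <<'E'
from station import r
import cv2, numpy as np
from scipy.spatial.transform import Rotation as R
def cast(c,uv,z):
    d=c["R"].T@np.linalg.solve(c["intrinsics"],[uv[0],uv[1],1.]); o=-c["R"].T@c["t"]
    return o+d*(z-o[2])/d[2]
def proj(c,X):
    p=c["intrinsics"]@(c["R"]@np.asarray(X)+c["t"]); return p[:2]/p[2]
def snap(name,n="wrist"):
    c=r.get_calibration(n); im=r.get_image(n); cv2.imwrite(f"pics/{name}.png",im)
    np.savez(f"pics/{name}.npz",**c); return im,c
def ld(name):
    return cv2.imread(f"pics/{name}.png"),dict(np.load(f"pics/{name}.npz"))
def tri(pairs):  # [(calib,uv),...]
    A=[];b=[]
    for c,uv in pairs:
        d=c["R"].T@np.linalg.solve(c["intrinsics"],[uv[0],uv[1],1.]); d/=np.linalg.norm(d); o=-c["R"].T@c["t"]
        P=np.eye(3)-np.outer(d,d); A.append(P); b.append(P@o)
    A=np.vstack(A); b=np.hstack(b); X=np.linalg.lstsq(A,b,rcond=None)[0]
    return X, np.linalg.norm(A@X-b)
def down(yaw,pitch=0):
    # tool x along (cos yaw, sin yaw), tool z down, tool y = -; pitch>0 leans the tool's back towards +x of the yaw frame
    return R.from_euler("z",yaw)*R.from_euler("y",pitch)*R.from_euler("x",np.pi)
E
python3 - <<'E'
from h import *
c=r.get_calibration("top")
for n,uv,z in [("brA block top",(231,268),.08),("brA hook",(225,297),.06),("brB",(438,268),.08),("brB hook",(440,297),.06),("pail1 rim",(299,262),.05),("pail2",(367,262),.05),("jar1",(197,290),.07),("jar2",(269,280),.07),("jar3",(340,281),.07),("jar4",(409,300),.07),("rail L",(230,164),.152),("rail R",(380,181),.152),("stop",(355,180),.154)]:
    X=cast(c,uv,z); print(n,X.round(3),round(np.hypot(*X[:2]),3))
# wrist camera relation to TCP
w=r.get_calibration("wrist"); T=R.from_quat(r.get_eef_rot()); p=np.array(r.get_ee_pos())
print(T.as_matrix().round(2)); print("cam in tool",T.inv().apply(-w["R"].T@w["t"]-p).round(3),(T.as_matrix().T@w["R"].T).round(3).tolist(), w["intrinsics"])
E
```

```text
brA block top [0.422 0.181 0.08 ] 0.459
brA hook [0.352 0.195 0.06 ] 0.402
brB [ 0.43  -0.332  0.08 ] 0.543
brB hook [ 0.36  -0.339  0.06 ] 0.495
pail1 rim [0.444 0.014 0.05 ] 0.444
pail2 [ 0.447 -0.159  0.05 ] 0.474
jar1 [0.367 0.264 0.07 ] 0.452
jar2 [0.395 0.087 0.07 ] 0.404
jar3 [ 0.395 -0.09   0.07 ] 0.405
jar4 [ 0.351 -0.26   0.07 ] 0.437
rail L [0.667 0.183 0.152] 0.692
rail R [ 0.63  -0.181  0.152] 0.656
stop [ 0.631 -0.12   0.154] 0.642
[[ 0.94  0.35 -0.  ]
 [ 0.35 -0.94  0.  ]
 [-0.   -0.   -1.  ]]
cam in tool [ 0.066  0.    -0.121] [[0.0, -0.966, -0.257], [1.0, 0.001, -0.0], [0.0, -0.257, 0.966]] [[417.30819245   0.         315.64823303]
 [  0.         417.30819245 235.77284252]
 [  0.           0.           1.        ]]
```

```bash
python3 - <<'E'
from h import *
q=down(0).as_quat()
r.move_to([.45,-.25,.28],q); snap("wB")
r.move_to([.60,-.02,.36],q); snap("wR")
r.move_to([.45,.12,.28],q); snap("wA")
print(r.get_clock(),r.get_ee_pos(),r.get_qpos())
E
python3 - <<'E'
import cv2,numpy as np
ims=[cv2.imread(f"pics/{n}.png") for n in("wA","wB")]
cv2.imwrite("pics/ab.png",cv2.resize(np.vstack(ims),(600,900))[:, :][0:900] if 0 else cv2.resize(np.hstack(ims),(800,300)))
E
```

```text
3.8583 [0.45164525 0.11887571 0.28057472] [-0.25247201  0.24072119 -0.13355145  1.91828552  0.03886315  0.98343011
 -1.97687706]
```

View pics/wR.png

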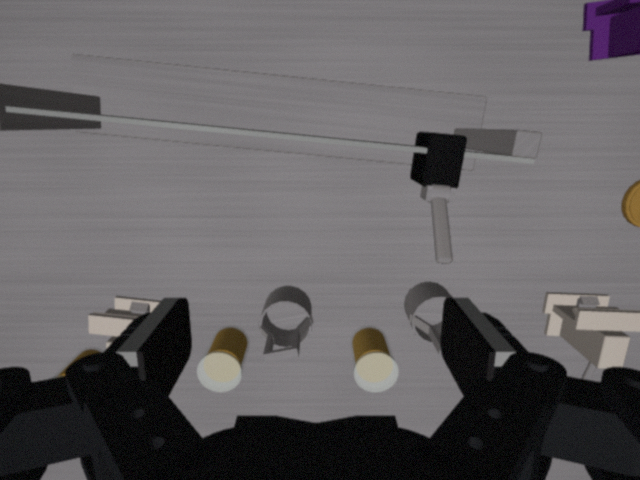

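View pics/wA.png

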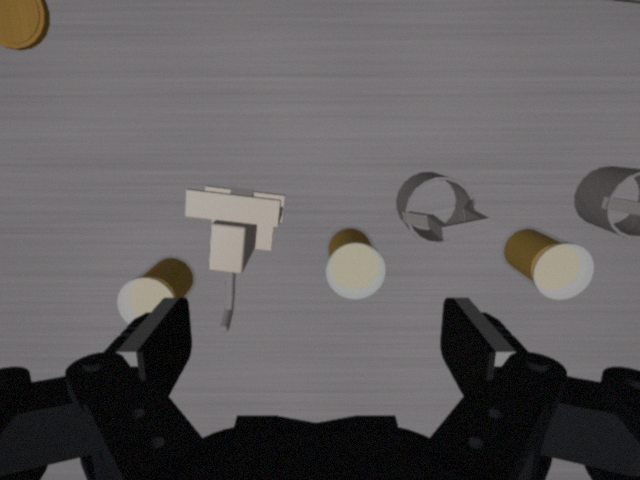

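View pics/wB.png

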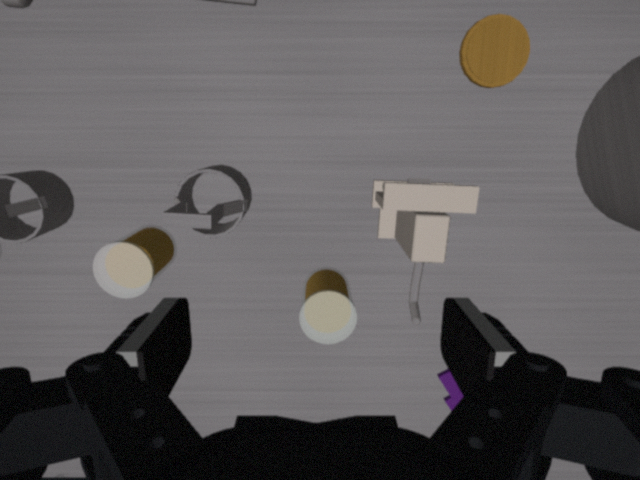

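The wrist views show bracket A in wA: top bar at (186..285, 190..224), block top near (230,248), hook tip at (227,320). Bracket B in wB has its block top near (430,238) and hook tip at (415,320). The pails are at wA (435,210) and wB (210,205). In wR the rail's top edge runs (100,118) to (535,160), with the stop at (440,160) and the lever tip at (444,258). Next is one zoomed composite to pick corners.

Run:
```python
from h import *
def crop(n,x,y,w=133,h=100):
    im,_=ld(n); c=cv2.resize(im[y:y+h,x:x+w],None,fx=3,fy=3,interpolation=cv2.INTER_CUBIC); c=np.clip(c.astype(float)*1.5,0,255).astype(np.uint8)
    c=cv2.copyMakeBorder(c,0,max(0,300-c.shape[0]),0,max(0,400-c.shape[1]),cv2.BORDER_CONSTANT)[:300,:400]
    for i in range(0,w,20): cv2.putText(c,str(x+i),(3*i,8),0,.3,(0,0,255),1); cv2.line(c,(3*i,10),(3*i,14),(0,0,255),1)
    for i in range(0,h,20): cv2.putText(c,str(y+i),(0,3*i+4),0,.3,(0,255,0),1); cv2.line(c,(22,3*i),(27,3*i),(0,255,0),1)
    return c
a=np.vstack([np.hstack([crop("wA",170,180),crop("wB",365,170)]),np.hstack([crop("wA",375,160),crop("wB",150,155)])])
cv2.imwrite("pics/comp1.png",a)
b=np.vstack([np.hstack([crop("wR",0,60),crop("wR",365,120)]),np.hstack([crop("wR",430,110),crop("wR",365,180)])])
cv2.imwrite("pics/comp2.png",b)
```

```text
(no output)
```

View pics/comp1.png

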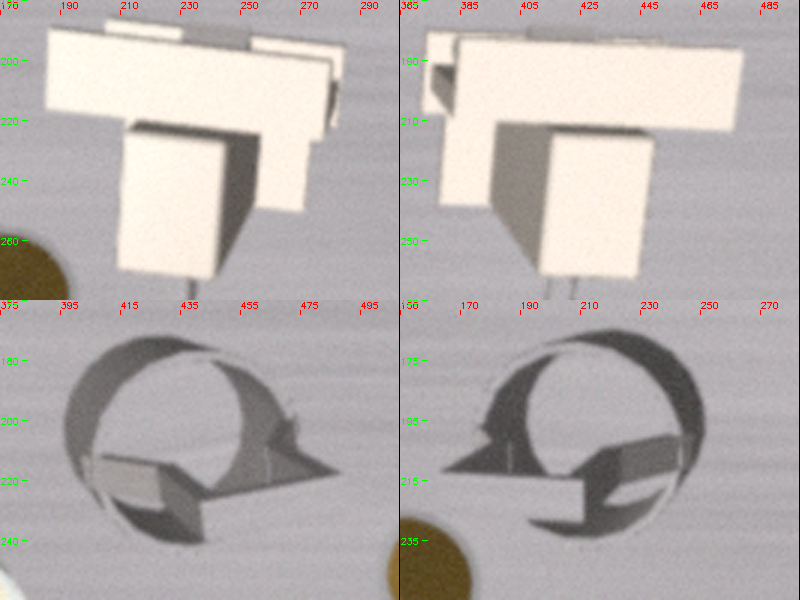

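View pics/comp2.png

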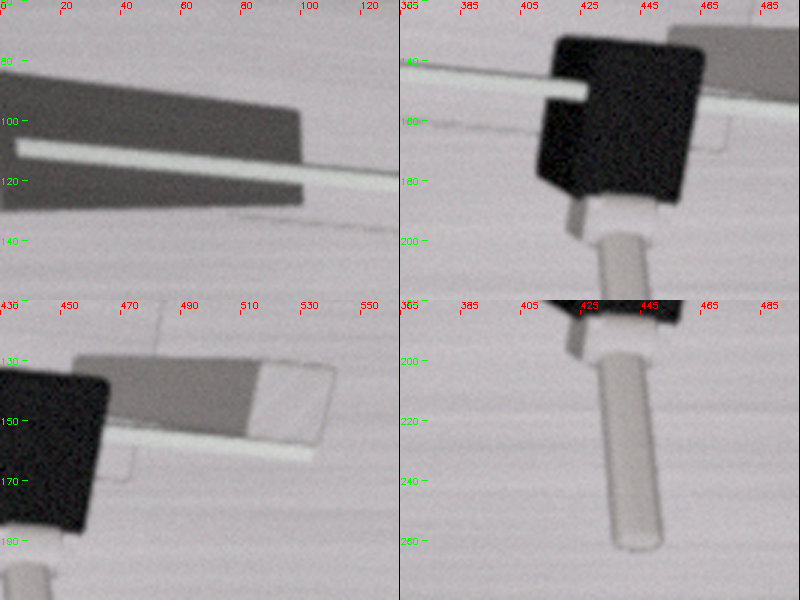

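Run:
```python
from h import *
_,cA=ld("wA");_,cB=ld("wB");_,cR=ld("wR")
P=np.array([cast(cR,u,.152) for u in [(5.7,112),(100,121.3),(365,147.3),(426.7,153.3),(466.7,156),(534,163.3)]])
print("rail",P.round(4).tolist(),"len",np.linalg.norm(P[0]-P[-1]))
d=P[0]-P[-1]; k=np.polyfit(P[:,1],P[:,0],1); print("resid",(P[:,0]-np.polyval(k,P[:,1])).round(4)); 
yaw=-np.arctan(k[0]); print("yaw deg",np.degrees(yaw))
ey=np.array([-np.sin(yaw),np.cos(yaw),0]); ex=np.array([np.cos(yaw),np.sin(yaw),0])
for pt,yy in((P[0],.18),(P[-1],-.225)): print("origin est",(pt-yy*ey).round(4))
O=(P[0]-.18*ey+P[-1]+.225*ey)/2
for n,u,z in [("post base back",(100,97),.008),("post base front",(101,128),.008),("stop outer back",(466.3,136.7),.154),("stop outer front",(459,187.7),.154),("lever tip",(453-365/1+365-8,262),.19)]:
    X=cast(cR,u,z)-O; print(n,(X@ex).round(4),(X@ey).round(4))
def br(n,c,blk,bar):
    b=[cast(c,u,.08) for u in blk]; t=[cast(c,u,.067) for u in bar]
    bl,brr,fl,fr=b; BL,BR,FL,FR=t
    print(n,"block w",np.linalg.norm(bl-brr),np.linalg.norm(fl-fr),"d",np.linalg.norm(bl-fl),np.linalg.norm(brr-fr),"bar w",np.linalg.norm(BL-BR),np.linalg.norm(FL-FR),"d",np.linalg.norm(BL-FL),np.linalg.norm(BR-FR))
    v=(BL-BR)+(FL-FR); yw=np.arctan2(-v[0],v[1]); e=np.array([np.cos(yw),np.sin(yw),0])
    o1=np.mean(b,0)+.02*e; o2=np.mean(t,0)-.011*e
    print(" yaw",np.degrees(yw),"orig by block",o1.round(4),"by bar",o2.round(4))
br("A",cA,[(211.7,226),(244.7,227.7),(209,269.3),(242,272.3)],[(186.7,189.5),(281,200),(185,216),(278.3,227)])
br("B",cB,[(415.7,214.3),(449.7,215.7),(411.7,261.3),(444.3,262.3)],[(385,182.7),(479.3,187),(382.3,210),(476,213.7)])
```

```text
rail [[0.6748, 0.2114, 0.152], [0.6679, 0.1412, 0.152], [0.6481, -0.0603, 0.152], [0.6435, -0.1081, 0.152], [0.6414, -0.1392, 0.152], [0.6357, -0.1921, 0.152]] len 0.40541929129360665
resid [ 0.0001 -0.     -0.0003 -0.0003  0.0006 -0.    ]
yaw deg -5.510445538219217
origin est [0.6575 0.0322 0.152 ]
origin est [0.6573 0.0318 0.152 ]
post base back 0.0196 0.1802
post base front -0.0129 0.1803
stop outer back 0.0148 -0.1683
stop outer front -0.0242 -0.1699
lever tip -0.0749 -0.1567
A block w 0.026112838130756877 0.026876508436965013 d 0.036516497419726 0.03763143364263223 bar w 0.0762598940860743 0.07674976522289491 d 0.02202649759479391 0.02267464436693283
 yaw -6.757145268668921 orig by block [0.4408 0.1883 0.08  ] by bar [0.4409 0.188  0.067 ]
B block w 0.026785298368814048 0.02643124167506206 d 0.038792068222090005 0.038529435480091925 bar w 0.07589294074466293 0.07663561344331994 d 0.022278940722476895 0.021868255504719252
 yaw -2.4939799408116947 orig by block [ 0.4476 -0.3431  0.08  ] by bar [ 0.4468 -0.3434  0.067 ]
```

```bash
cat >> h.py <<'E'
RO=np.array([.6574,.0320,0.]); RY=np.radians(-5.51); RR=R.from_euler("z",RY)
def rail(x,y,z): return RO+RR.apply([x,y,z])
G=np.array([-.020,0,.060])
def btool(o,yaw,lean=0,g=0):
    "TCP pose for a held bracket: origin o, yaw, lean towards the rail (rad), grip pitch g"
    Rb=R.from_euler("z",yaw)*R.from_euler("y",lean); T=Rb*R.from_euler("y",g)*R.from_euler("x",np.pi)
    return np.asarray(o)+Rb.apply(G)-.003*T.apply([0,0,1]), T.as_quat()
def seat(dx,y,dz,lean,g=0):
    "TCP pose with bracket's seat point at rail-top-edge + (dx,dz) at rail y (m)"
    Rb=RR*R.from_euler("y",lean); o=rail(dx,y,.152+dz)-Rb.apply([.008,0,.062])
    return btool(o,RY,lean,g)
E
python3 - <<'E'
from h import *
d=np.radians
for g in (0,-10,-20):
  print(g,"graspA",r.inverse_kinematics(*btool([.4409,.1882,0],d(-6.76),0,d(g))) is not None,"B",r.inverse_kinematics(*btool([.447,-.3432,0],d(-2.5),0,d(g))) is not None)
  for y in (.142,.065):
    for L in (25,12,0):
      for dz in (.06,0):
        q=r.inverse_kinematics(*seat(0,y,dz,d(L),d(g))); print(y,L,dz,None if q is None else np.round(q,2))
E
```

```text
0 graspA True B True
0.142 25 0.06 [-0.23  0.83 -0.08  1.07 -0.1   1.64 -1.94]
0.142 25 0 [-0.22  0.88 -0.08  1.14 -0.1   1.53 -1.93]
0.142 12 0.06 [-0.25  0.7  -0.1   1.31 -0.02  1.33 -1.99]
0.142 12 0 [-0.24  0.75 -0.11  1.37 -0.01  1.21 -1.99]
0.142 0 0.06 [-0.28  0.6  -0.1   1.51  0.07  1.04 -2.06]
0.142 0 0 [-0.28  0.65 -0.1   1.58  0.08  0.91 -2.08]
0.065 25 0.06 [-0.16  0.8  -0.03  1.15 -0.09  1.62 -1.83]
0.065 25 0 [-0.15  0.85 -0.03  1.21 -0.09  1.5  -1.82]
0.065 12 0.06 [-0.16  0.67 -0.06  1.38 -0.03  1.3  -1.87]
0.065 12 0 [-0.16  0.72 -0.06  1.44 -0.02  1.18 -1.87]
0.065 0 0.06 [-0.18  0.56 -0.07  1.58  0.04  1.   -1.94]
0.065 0 0 [-0.18  0.62 -0.07  1.65  0.05  0.88 -1.94]
-10 graspA True B True
0.142 25 0.06 [-0.24  0.73 -0.09  1.24 -0.04  1.41 -1.97]
0.142 25 0 [-0.24  0.77 -0.1   1.31 -0.03  1.3  -1.97]
0.142 12 0.06 [-0.27  0.61 -0.1   1.47  0.05  1.1  -2.05]
0.142 12 0 [-0.27  0.66 -0.11  1.54  0.06  0.97 -2.06]
0.142 0 0.06 [-0.33  0.52 -0.08  1.67  0.17  0.8  -2.17]
0.142 0 0 [-0.34  0.59 -0.06  1.74  0.19  0.67 -2.19]
0.065 25 0.06 [-0.16  0.69 -0.05  1.31 -0.05 
[... 288 characters left out ...]
05]
-20 graspA True B True
0.142 25 0.06 [-0.26  0.63 -0.1   1.41  0.03  1.18 -2.02]
0.142 25 0 [-0.26  0.68 -0.11  1.48  0.04  1.06 -2.03]
0.142 12 0.06 [-0.31  0.53 -0.09  1.63  0.14  0.86 -2.14]
0.142 12 0 [-0.32  0.59 -0.08  1.7   0.16  0.73 -2.16]
0.142 0 0.06 [-0.43  0.47  0.01  1.83  0.32  0.56 -2.34]
0.142 0 0 [-0.47  0.55  0.07  1.9   0.33  0.42 -2.37]
0.065 25 0.06 [-0.17  0.6  -0.07  1.48  0.01  1.15 -1.9 ]
0.065 25 0 [-0.17  0.65 -0.07  1.55  0.02  1.03 -1.91]
0.065 12 0.06 [-0.21  0.49 -0.06  1.7   0.11  0.82 -2.  ]
0.065 12 0 [-0.22  0.56 -0.06  1.77  0.13  0.69 -2.02]
0.065 0 0.06 [-0.3   0.43  0.01  1.9   0.27  0.5  -2.18]
0.065 0 0 [-0.34  0.51  0.07  1.97  0.29  0.35 -2.21]
```

```bash
cat > mount.py <<'E'
from h import *
d=np.radians
def F(): return np.round(r.get_contact_force(),1).tolist()
def grasp(o,yaw):
    p,q=btool([*o,0],yaw); r.command_gripper(.075,strength=60)
    r.move_to(p+[0,0,.09],q); r.move_l(p,speed=.12,stop_force=8); r.command_gripper(.0,strength=60)
    print("width",r.get_width(),"grip",r.get_grip_force(),F()); 
    r.move_l(p+[0,0,.17],speed=.15); print("lifted",r.get_width(),F(),r.get_clock())
def hook(y,L=23):
    p,q=seat(.002,y,.045,d(L)); r.move_to(p,q); r.wait(.3); print("pre",F(),np.round(np.array(r.get_ee_pos())-p,4))
    for dx,dz,s in [(.002,.011,.08),(.0008,.005,.03),(-.0004,-.001,.015)]:
        hit=r.move_l(seat(dx,y,dz,d(L))[0],speed=s,stop_force=6); print(dx,dz,hit,F(),np.round(np.array(r.get_ee_pos())-seat(dx,y,dz,d(L))[0],4))
def swing(y,dx,dz,a,b,n=6,stop=15):
    for L in np.linspace(a,b,n+1)[1:]:
        p,q=seat(dx,y,dz,d(L)); hit=r.move_l(p,q,speed=.03,stop_force=stop); print("L",round(L,1),hit,F(),np.round(r.get_torque(),2).tolist())
E
python3 - <<'E'
from mount import *
grasp((.4409,.1882),d(-6.76)); hook(.1405)
snap("hookA"); print(r.get_clock())
E
```

```text
width 0.027492005111611026 grip 59.06464755535126 [-0.6, 0.2, 6.6]
lifted 0.0273642858439235 [-0.7, -0.5, -1.9] 7.4417
pre [0.9, 0.1, -1.3] [-0.0004  0.0006  0.0013]
0.002 0.011 False [-0.8, -0.4, -1.0] [-0.0001 -0.0001 -0.0005]
0.0008 0.005 False [0.0, -0.6, -0.8] [-0.0001  0.     -0.    ]
-0.0004 -0.001 True [-1.0, -0.2, 6.0] [ 0.0007 -0.      0.0028]
9.9583
```

Run:
```python
from mount import *
swing(.1405,.000,.0018,23,6,5,stop=12)
snap("swA"); im,_=snap("swAs","scene")
a=cv2.resize(im[170:270,350:483],(640,480)); cv2.imwrite("pics/swAv.png",a); print(r.get_clock(),r.get_width())
```

```text
L 19.6 False [-0.5, -0.3, -2.3] [0.01, -0.48, 0.02]
L 16.2 False [0.8, -0.3, -2.3] [-0.06, -0.36, -0.03]
L 12.8 False [-2.2, 1.5, -2.5] [0.39, 0.26, -0.1]
L 9.4 False [-2.3, 2.9, -3.2] [0.52, 0.47, -0.04]
L 6.0 False [-0.8, 0.5, -4.5] [0.36, 0.01, 0.0]
11.3083 0.02769339516906003
```

View pics/swAv.png

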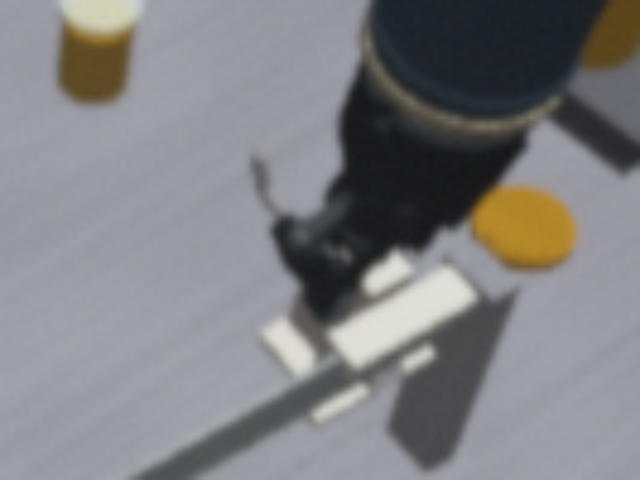

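The lip is over the rail beside the post and the foot is coming in below it. I'll finish the swing and press.

Run:
```python
from mount import *
swing(.1405,.000,.0015,6,0,4,stop=20)
swing(.1405,.0015,.0010,0,-1.5,2,stop=20)
r.command_gripper(.055); p=np.array(r.get_ee_pos()); print(r.get_width(),F()); r.move_l(p+[0,0,.11],speed=.15); r.wait(.3)
r.move_to(np.array([.45,-.25,.28]),down(0).as_quat()); snap("wB2"); im,_=snap("swA2s","scene"); snap("top2","top")
a=cv2.resize(im[170:270,350:483],(640,480)); cv2.imwrite("pics/swA2.png",a); print(r.get_clock())
```

```text
L 4.5 False [2.9, -1.3, -4.7] [-0.17, -0.52, -0.0]
L 3.0 False [2.1, -2.2, -4.0] [-0.31, -0.43, -0.03]
L 1.5 False [2.2, 0.4, -1.9] [-0.2, -0.35, 0.0]
L 0.0 False [0.2, 0.2, -1.8] [0.08, 0.08, -0.06]
L -0.8 False [-5.8, 0.9, 0.3] [0.16, 1.45, -0.21]
L -1.5 False [-6.7, 0.2, 1.6] [0.22, 1.62, -0.18]
0.054593433776528456 [0.6, -0.2, 0.9]
16.2333
```

View pics/swA2.png

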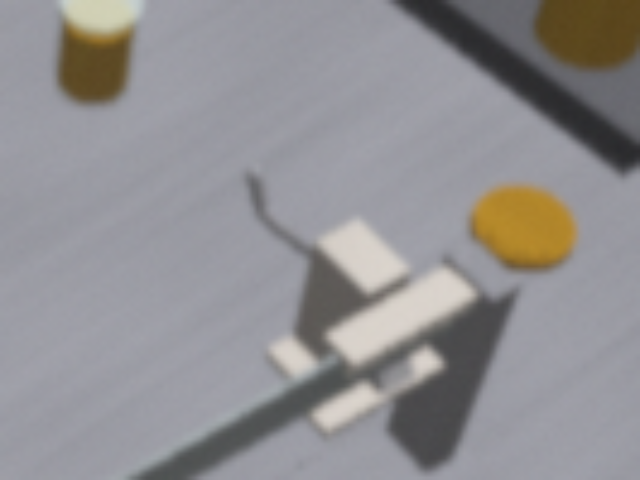

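Bracket A is upright and its clip shows behind the rail. Next I check whether B has moved, using the new wrist picture.

```bash
cat > chk.py <<'E'
from h import *
def whites(im):  # centroids of near-white blobs
    m=((im.min(2)>150)&(im.max(2).astype(int)-im.min(2)<40)).astype(np.uint8)
    n,_,s,c=cv2.connectedComponentsWithStats(m); return [(s[i,4],c[i].round(1).tolist()) for i in range(1,n) if s[i,4]>150]
for n in("wB","wB2"): print(n,whites(ld(n)[0]))
a,_=ld("wB");b,_=ld("wB2"); print("diff",[(np.abs(a[y:y+80,x:x+80].astype(int)-b[y:y+80,x:x+80]).mean().round(1)) for y in(160,240) for x in (160,360,430)])
E
python3 chk.py
python3 - <<'E'
from mount import *
grasp((.447,-.3432),d(-2.5)); hook(.062); snap("hookB"); snap("hookBs","scene"); print(r.get_clock())
E
```

```text
wB [(np.int32(2430), [422.7, 201.6]), (np.int32(1229), [429.9, 238.4]), (np.int32(852), [112.1, 277.2]), (np.int32(678), [328.5, 329.5])]
wB2 [(np.int32(2795), [426.5, 203.6]), (np.int32(1401), [432.4, 240.4]), (np.int32(2262), [123.6, 271.3]), (np.int32(1442), [329.2, 322.6])]
diff [np.float64(11.9), np.float64(12.4), np.float64(10.1), np.float64(32.4), np.float64(23.2), np.float64(21.8)]
width 0.027492096467603262 grip 59.27076458930969 [-0.2, -0.4, 6.6]
lifted 0.027690944111909196 [0.6, 0.4, -1.3] 19.9167
pre [-6.4, -96.5, 27.7] [ 0.0008 -0.0371  0.0028]
0.002 0.011 True [-2.3, -12.3, 11.3] [ 0.0006 -0.043   0.0367]
0.0008 0.005 True [0.7, -3.2, 5.1] [ 0.0017 -0.0442  0.0425]
-0.0004 -0.001 True [-1.3, -0.2, 8.0] [ 0.0028 -0.0445  0.0486]
23.2417
```

Run:
```python
from mount import *
im,_=ld("hookBs"); cv2.imwrite("pics/hb.png",cv2.resize(im[180:330,260:460],(800,600)))
print(F(),r.get_width(),r.get_ee_pos())
```

```text
[-1.5, -1.4, 7.3] 0.027180682503304396 [0.64045213 0.05167561 0.21139561]
```

View pics/hb.png

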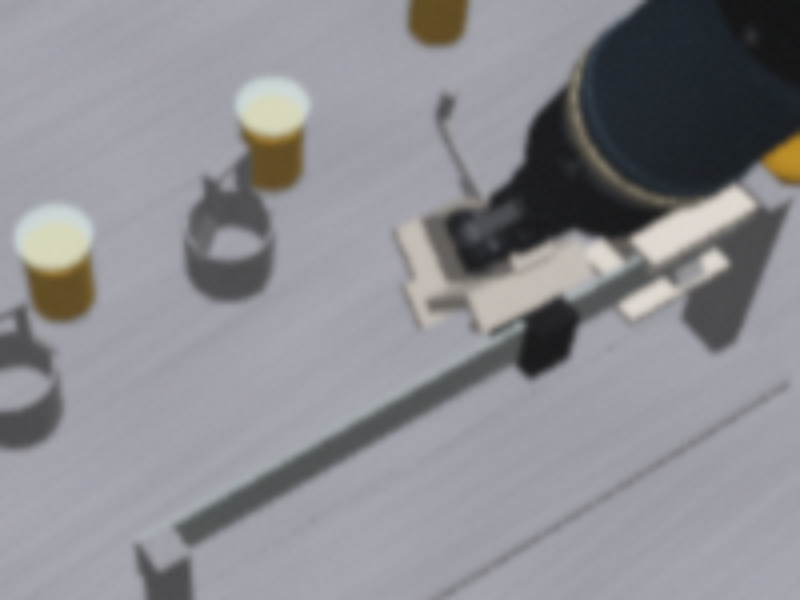

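My low path hit the lever and pushed the stop along, to roughly rail y 0.03. I lift clear and look at the bracket in the grip and at the stop.

Run:
```python
from mount import *
p=np.array(r.get_ee_pos()); r.move_l(p+[-.02,0,.12],speed=.15)
r.move_to([.52,-.30,.27],down(RY).as_quat()); r.wait(.2)
im,_=snap("upB"); s,_=snap("upBs","scene"); t,_=snap("upBt","top"); print(F(),r.get_clock(),r.get_width())
a=np.hstack([cv2.resize(s[200:350,130:330],(400,300)),cv2.resize(s[170:320,290:490],(400,300))]); b=np.hstack([cv2.resize(im,(400,300)),cv2.resize(t[140:290,200:400],(400,300))])
cv2.imwrite("pics/upc.png",np.vstack([a,b]))
```

```text
[0.1, 0.1, -1.9] 25.9417 0.024958626122775676
```

View pics/upc.png

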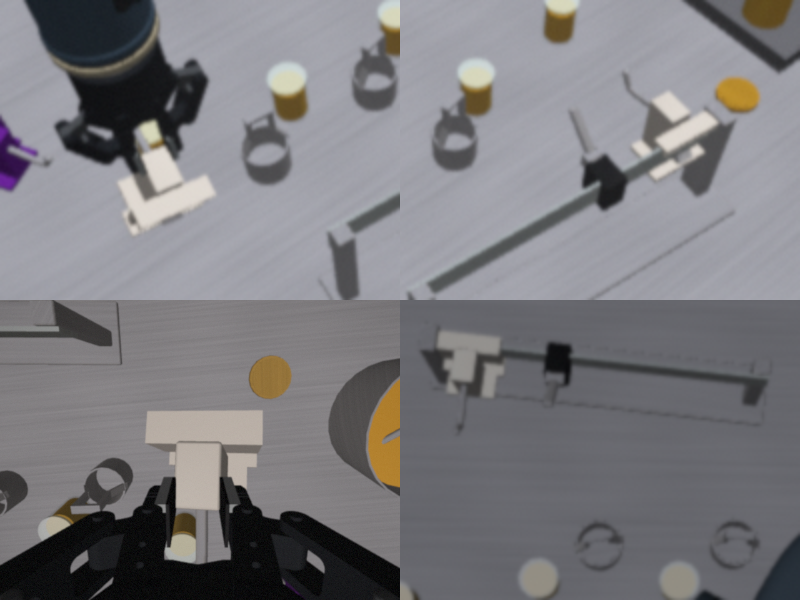

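Run:
```python
from mount import *
q=down(RY).as_quat(); r.move_to([.51,-.275,.14],q)
print(r.move_l([.51,-.275,.05],speed=.04,stop_force=3),r.get_ee_pos(),F(),np.round(r.get_torque(),2))
r.command_gripper(.06); r.wait(.3); p=np.array(r.get_ee_pos()); r.move_l([p[0],p[1],.2],speed=.15)
r.move_to([.52,-.22,.30],q); im,c=snap("wB3"); print(r.get_clock())
cv2.imwrite("pics/wB3v.png",cv2.resize(im[100:340,240:560],(800,600)))
```

```text
True [ 0.50965284 -0.27558708  0.11304037] [-0.4, -0.2, 6.8] [-0.    0.27  0.03]
29.55
```

View pics/wB3v.png

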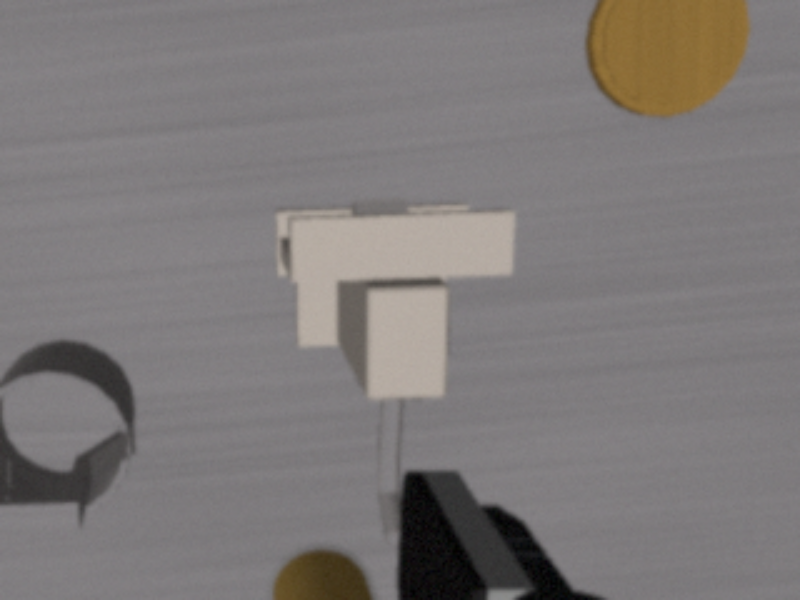

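Run:
```python
from mount import *
_,c=ld("wB3"); f=lambda u:(240+u[0]/2.5,100+u[1]/2.5)
b=np.array([cast(c,f(u),.08) for u in [(370,288),(447,288),(367,397),(444,397)]]); t=np.array([cast(c,f(u),.067) for u in [(292,217),(516,211),(293,281),(514,274)]])
v=t[0]-t[1]+t[2]-t[3]; yw=np.arctan2(-v[0],v[1]); e=np.array([np.cos(yw),np.sin(yw),0])
print("B yaw",np.degrees(yw),(b.mean(0)+.02*e).round(4),(t.mean(0)-.011*e).round(4),"bar",np.linalg.norm(t[0]-t[1]),"blk",np.linalg.norm(b[0]-b[2]))
im,ct=ld("upBt"); m=(im.max(2)<30).astype(np.uint8)[140:215,225:400]; n,_,s,cc=cv2.connectedComponentsWithStats(m)
for i in range(1,n):
    if s[i,4]>40:
        x,y,w,h=s[i,:4]; print(s[i]); [print("y edges",(RR.inv().apply(cast(ct,(225+u,140+y+h*.3),.154)-RO)).round(4)) for u in (x,x+w)]
```

```text
B yaw -3.724742862722799 [ 0.5068 -0.2912  0.08  ] [ 0.5067 -0.2919  0.067 ] bar 0.07594297999677284 blk 0.03813980908153834
[ 48  22  12  20 150]
y edges [-0.0039  0.0461  0.154 ]
y edges [-0.0007  0.0172  0.154 ]
```

Run:
```python
from mount import *
q=down(RY).as_quat(); r.command_gripper(0,strength=60)
r.move_to(rail(-.017,.075,.26),q); print(r.move_l(rail(-.017,.075,.145),speed=.12,stop_force=5),F())
print(r.move_l(rail(-.017,-.085,.145),speed=.07,stop_force=15),F(),r.get_ee_pos()); 
p=np.array(r.get_ee_pos()); r.move_l(p+rail(0,.004,0)-RO+[0,0,.0],speed=.05); r.move_l(rail(-.017,-.078,.28),speed=.15)
# grasp B at its new place
r.move_to([.50,-.22,.30],q); snap("wB4"); 
print("diff",np.abs(ld("wB3")[0][200:300,340:450].mean((0,1))-ld("wB4")[0][200:300,330:450].mean((0,1))))
snap("t4","top"); print(r.get_clock())
```

```text
False [0.3, -0.4, 0.4]
False [-0.7, 0.9, 0.0] [ 0.63254097 -0.05088967  0.14506244]
diff [8.35707576 6.74805303 6.16939394]
37.3167
```

Run:
```python
from mount import *
grasp((.5068,-.2915),d(-3.72)); p=np.array(r.get_ee_pos()); r.move_l([p[0],p[1],.31],speed=.2)
r.move_to(*seat(.0,.062,.15,d(23))); print(F())
if np.linalg.norm(r.get_contact_force())<5:
    hook(.062); swing(.062,.000,.0018,23,6,5,stop=12); im,_=snap("swBs","scene"); print(r.get_clock(),r.get_width())
```

```text
width 0.027251543697701965 grip 59.985090494155884 [-0.9, 0.3, 6.0]
lifted 0.02728850137557756 [0.1, 0.3, -1.8] 41.3833
[0.3, 0.0, -1.0]
pre [-0.9, -0.8, -1.5] [ 0.0007 -0.      0.0017]
0.002 0.011 False [0.3, -0.9, -0.3] [-0.0001 -0.     -0.0004]
0.0008 0.005 False [0.1, -0.3, -1.6] [-0.0001  0.      0.    ]
-0.0004 -0.001 True [0.5, -0.6, 5.9] [ 0.0007 -0.      0.0027]
L 19.6 False [-0.2, 0.4, -1.4] [-0.05, -0.47, 0.03]
L 16.2 False [0.2, -0.2, -1.1] [0.03, -0.41, 0.01]
L 12.8 False [-1.6, 0.2, -2.9] [0.23, 0.14, 0.03]
L 9.4 False [-2.7, 1.0, -2.9] [0.43, 0.32, -0.06]
L 6.0 False [-0.7, -0.1, -4.4] [0.32, 0.02, 0.0]
46.8083 0.02749190201301711
```

Run:
```python
from mount import *
swing(.062,.000,.0015,6,0,4,stop=20); swing(.062,.0015,.0010,0,-1.5,2,stop=20)
r.command_gripper(.055); p=np.array(r.get_ee_pos()); r.move_l(p+[0,0,.13],speed=.15); print(F())
q=down(RY).as_quat(); r.command_gripper(0,strength=60)
r.move_to(rail(-.03,-.08,.36),q); snap("wR2"); snap("top5","top"); snap("sc5","scene"); print(r.get_clock())
im,c=ld("wR2"); cv2.imwrite("pics/wR2v.png",np.clip(im*1.3,0,255).astype(np.uint8))
```

```text
L 4.5 False [2.6, -0.2, -4.8] [-0.06, -0.64, -0.03]
L 3.0 False [1.9, -0.6, -4.6] [-0.25, -0.5, -0.03]
L 1.5 False [1.8, -2.4, -4.2] [-0.43, -0.58, -0.07]
L 0.0 False [0.8, 0.8, -2.0] [-0.07, -0.1, -0.04]
L -0.8 False [-5.6, 1.3, -0.6] [0.15, 1.24, -0.12]
L -1.5 False [-6.3, 0.3, 0.6] [0.19, 1.6, -0.17]
[-0.7, 0.2, -0.7]
51.1167
```

View pics/wR2v.png

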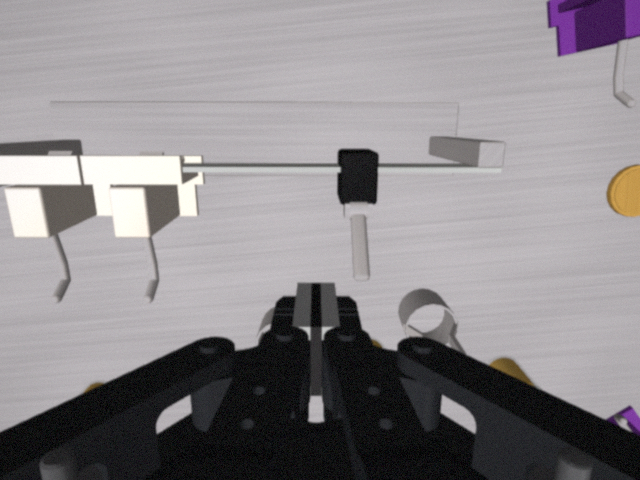

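Both brackets sit upright and in line at columns 0..205, with the clips showing behind. The stop is at (358,177) with its outer face at column 378, and the lever is still open with its tip at (361,278). Next I push the stop along and press the lever.

Run:
```python
from mount import *
_,c=ld("wR2"); loc=lambda X: RR.inv().apply(np.asarray(X)-RO).round(4)
yo=loc(cast(c,(378,160),.154))[1]; print("outer",yo,"B bar right edge",loc(cast(c,(182.5,170),.157)),"left",loc(cast(c,(80,170),.157)))
q=down(RY).as_quat(); ys=yo-.0145-.02
r.move_to(rail(-.017,ys,.26),q); print(r.move_l(rail(-.017,ys,.145),speed=.12,stop_force=5),F())
print(r.move_l(rail(-.017,-.035,.145),speed=.08,stop_force=15),F())
print(r.move_l(rail(-.017,.0,.145),speed=.015,stop_force=14),F(),loc(r.get_ee_pos()),r.get_clock())
```

```text
outer -0.1278 B bar right edge [0.002  0.0231 0.157 ] left [0.002  0.1022 0.157 ]
False [0.1, 0.4, -0.4]
False [0.0, -0.5, -0.9]
True [-0.2, 0.1, 0.1] [-0.0173 -0.0161  0.1446] 55.9833
```

Run:
```python
from mount import *
loc=lambda X: RR.inv().apply(np.asarray(X)-RO).round(4)
q=down(RY).as_quat()
print(r.move_l(rail(-.017,.005,.145),speed=.015,stop_force=18),F(),loc(r.get_ee_pos()))
yl=loc(r.get_ee_pos())[1]+.0145+.015; print("lever y",yl)
p=np.array(r.get_ee_pos()); r.move_l(p-RR.apply([0,.006,0]),speed=.05); r.move_l(rail(-.017,yl-.036,.27),speed=.2)
r.move_to(rail(-.074,yl,.25),q); print(F())
print(r.move_l(rail(-.076,yl,.165),speed=.06,stop_force=30),F(),loc(r.get_ee_pos()))
print(r.move_l(rail(-.078,yl,.15),speed=.03,stop_force=25),F(),loc(r.get_ee_pos()),r.get_clock())
```

```text
True [0.1, -1.3, 0.2] [-0.0179 -0.0162  0.144 ]
lever y 0.013300000000000001
[1.1, -0.1, 0.9]
True [-5.5, -0.2, 19.1] [-0.0766  0.0133  0.1752]
True [-5.8, 0.4, 18.9] [-0.0766  0.0133  0.1752] 59.5333
```

Row closed: the stop's face is at rail y 0.028, as expected. The lever bottomed with the fingertips at z 153 mm, so it is level. Now close views of both pails from above.

Run:
```python
from mount import *
q=down(RY).as_quat(); p=np.array(r.get_ee_pos()); r.move_l(p+[0,0,.1],speed=.2)
r.move_to(rail(-.05,.03,.33),q); snap("wR3")
r.command_gripper(.085)
out=[]
for n,(x,y) in (("pB",(.447,-.159)),("pA",(.444,.014))):
    r.move_to([x+.005,y,.23],down(0).as_quat()); r.wait(.2); im,c=snap(n); u=proj(c,[x,y,.08]).astype(int); x0=int(np.clip(u[0]-80,0,480)); y0=int(np.clip(u[1]-100,0,240)); print(n,u,x0,y0)
    k=cv2.resize(im[y0:y0+240,x0:x0+160],(400,600),interpolation=cv2.INTER_CUBIC); k=np.clip(1.5*k.astype(float),0,255).astype(np.uint8)
    for i in range(0,160,20): cv2.putText(k,str(x0+i),(int(2.5*i),8),0,.3,(0,0,255),1)
    for i in range(0,240,20): cv2.putText(k,str(y0+i),(0,int(2.5*i)+4),0,.3,(0,200,0),1)
    out.append(k)
cv2.imwrite("pics/pails.png",np.hstack(out)); print(r.get_clock())
```

```text
pB [317 235] 237 135
pA [314 234] 234 134
63.7333
```

View pics/pails.png

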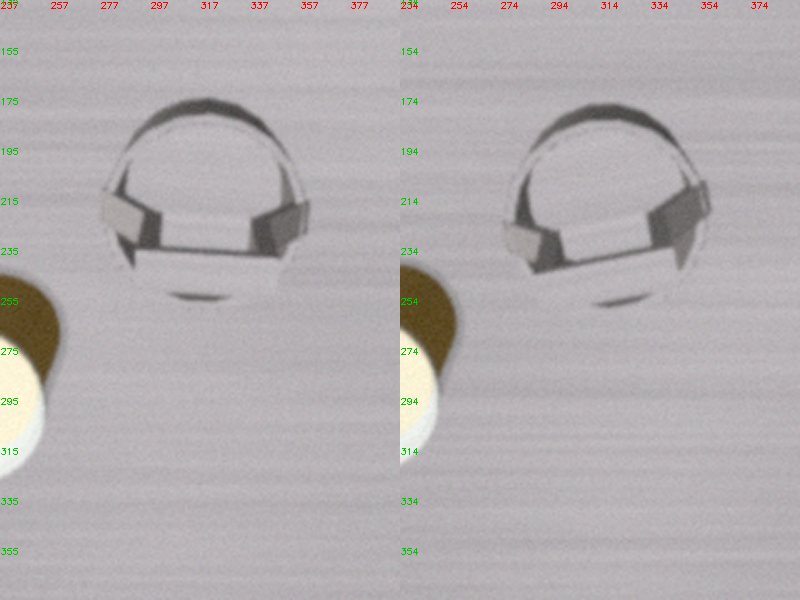

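In both pictures the dark line below the rim centre is the back edge of the handle's top bar. It runs (291,235) to (349,238) in pB and (288,244) to (343,234) in pA. The rim centres are near (319,218) and (317,219).

Run:
```python
from mount import *
for n,l,rr,rim in (("pB",(291,235),(349,238.6),(319,217.8)),("pA",(288,243.6),(343.2,233.6),(316.6,219))):
    _,c=ld(n); a=cast(c,l,.114); b=cast(c,rr,.114); v=a-b; yw=np.arctan2(-v[0],v[1]); e=np.array([np.cos(yw),np.sin(yw),0])
    print(n,"len",np.linalg.norm(v).round(4),"yaw",np.degrees(yw).round(1),"centre",((a+b)/2-.005*e).round(4),"rim",cast(c,rim,.05).round(4))
    print(np.degrees(yw-RY))
# lever tip check: wR3 profile
im,c=ld("wR3"); 
for x,z in((-.092,.152),(-.074,.194)): print(proj(c,rail(x,.0133,z)))
```

```text
pB len 0.0342 yaw -3.5 centre [ 0.4502 -0.1602  0.114 ] rim [ 0.4525 -0.1604  0.05  ]
1.9736979442475162
pA len 0.033 yaw 10.5 centre [0.4453 0.0121 0.114 ] rim [0.4477 0.0123 0.05  ]
16.044248009707303
[338.67296289 272.50928245]
[342.53196266 268.53015995]
```

```bash
cat > pail.py <<'E'
from mount import *
loc=lambda X: RR.inv().apply(np.asarray(X)-RO).round(4)
def take(x,y,yaw):
    q=down(yaw).as_quat(); r.command_gripper(.06,strength=40); r.move_to([x,y,.19],q); r.move_l([x,y,.100],speed=.1,stop_force=6)
    r.command_gripper(0,strength=40); print("w",r.get_width(),F()); r.move_l([x,y,.30],speed=.2); r.wait(.2); print("held",r.get_width(),F())
def hang(y,x=-.088):
    q=down(RY).as_quat(); b=lambda x,z: rail(x,y,z-.009)
    r.move_to(b(-.17,.30),q); r.move_l(b(-.17,.172),speed=.15); print(r.move_l(b(x,.172),speed=.06,stop_force=4),F(),loc(r.get_ee_pos()))
    print(r.move_l(b(x,.137),speed=.03,stop_force=2.5),F(),loc(r.get_ee_pos()))
def leave(y):
    r.command_gripper(.046); p=np.array(r.get_ee_pos()); r.move_l(p+[0,0,.11],speed=.12); print("left",F(),r.get_clock())
E
python3 - <<'E'
from pail import *
take(.4461,.0121,d(10.5)); 
if r.get_width()>.03: hang(.142)
snap("hangA"); snap("hangAs","scene"); print(r.get_clock())
E
```

```text
w 0.03326294598770668 [-1.1, 1.4, 5.8]
held 0.03365746829619816 [0.4, 0.0, -1.1]
False [-0.1, 0.4, -0.9] [-0.0884  0.1421  0.163 ]
True [-0.2, 0.3, 4.4] [-0.0883  0.1419  0.1284]
71.6083
```

Run:
```python
from pail import *
p=np.array(r.get_ee_pos()); r.move_l(p+[0,0,.004],speed=.03)
p=np.array(r.get_ee_pos()); print(F())
print("back",r.move_l(p+RR.apply([-.02,0,0]),speed=.03,stop_force=2.5),F(),loc(r.get_ee_pos()))
print(r.move_l(p,speed=.03),F())
print("fwd",r.move_l(p+RR.apply([.02,0,0]),speed=.03,stop_force=2.5),F(),loc(r.get_ee_pos()))
r.move_l(p,speed=.03); print(F(),loc(r.get_ee_pos()),r.get_width(),r.get_clock())
```

```text
[0.2, 0.8, -1.3]
back True [0.6, -0.6, 1.9] [-0.0924  0.1418  0.132 ]
False [0.7, -0.2, -0.9]
fwd True [0.9, -0.1, 3.7] [-0.0726  0.1417  0.1321]
[0.2, -0.3, -0.7] [-0.0886  0.1419  0.1322] 0.03298743680379211 73.6667
```

The bar is in the hook trough: it meets the upturn at x -92 and the slope at x -73. I centre it, lower and release.

Run:
```python
from pail import *
p=rail(-.084,.142,.132); r.move_l(p,speed=.03); print(r.move_l(p-[0,0,.008],speed=.02,stop_force=2),F(),loc(r.get_ee_pos()))
leave(.142); a,_=ld("hangAs"); b,c=snap("hangA2s","scene")
q=down(RY).as_quat()
r.move_to([.452,-.160,.23],down(0).as_quat()); r.wait(.2); im,c2=snap("pB2"); a,c1=ld("pB")
t=a[170:265,270:365]; m=cv2.matchTemplate(im[:290],t,cv2.TM_CCOEFF_NORMED); print("pB shift",cv2.minMaxLoc(m)[1:4:2])
s,_=snap("hangA3s","scene"); cc=ld("hangA3s")[1]
# pail A hanging check: dark-grey pixels inside its expected silhouette in scene and top
k=proj(cc,rail(-.084,.142,.058)); print("pail body px",k, s[int(k[1])-3:int(k[1])+4,int(k[0])-3:int(k[0])+4].mean((0,1)), ld("sc5")[0][int(k[1])-3:int(k[1])+4,int(k[0])-3:int(k[0])+4].mean((0,1)))
kb=proj(cc,rail(-.084,.142,.03)); kt=proj(cc,rail(-.084,.142,.083)); print(kb,kt)
x0,y0=int(k[0])-40,int(k[1])-40
dif=np.abs(s[y0:y0+80,x0:x0+80].astype(int)-ld("sc5")[0][y0:y0+80,x0:x0+80]).max(2)>25
ys,xs=np.nonzero(dif); print("changed",dif.sum(),xs.min()+x0,xs.max()+x0,ys.min()+y0,ys.max()+y0,"centroid",xs.mean()+x0,ys.mean()+y0)
for row in dif[::3]: print("".join("#" if v else "." for v in row[::2]))
```

```text
True [0.8, -0.5, 3.5] [-0.0839  0.142   0.1286]
left [0.0, 0.2, -1.1] 75.6
pB shift (0.9767611622810364, (269, 169))
pail body px [403.74668278 235.65147762] [167.7755102  171.20408163 175.59183673] [180.28571429 178.91836735 181.18367347]
[402.21353647 242.11031183] [405.16892046 229.65987895]
changed 942 363 442 195 274 centroid 392.84819532908705 246.3927813163482
####....................................
##......................................
........................................
........................................
........................................
........................................
.........................#..............
.....................#.###..............
...................###..................
......#............###.##...............
........#........#########..............
................##########..............
..........#........######...............
............#.........###...............
#...........###......#..................
.##.........#..##..........#.......#....
..##........#...##...##.........#.......
....#.......#....##.....................
.....#..................................
.....##..####............#..............
.....##########.......#.................
......###########...#.....#.............
......############.....#................
......###########..##...................
......##..#######.......................
..........#######.......................
.........########.......................
```

Run:
```python
from pail import *
s,c=snap("top6","top"); g=s.astype(int).sum(2)//3
k=proj(c,rail(-.088,.142,.083)); kt=proj(c,rail(-.088,.142,.147)); print("rim",k,"bar",kt, "tabletop there",proj(c,rail(-.088,.142,.05)))
x0,y0=int(k[0])-22,int(k[1])-26
P=g[y0:y0+50,x0:x0+48]; print(x0,y0,np.median(P),P.min(),P.max())
lv=np.clip((P-30)//20,0,9)
for i,row in enumerate(lv): print(y0+i,"".join("0123456789"[v] for v in row))
```

```text
rim [233.02892763 204.21391972] bar [229.3102761  197.96089851] tabletop there [234.82188177 207.22882449]
211 178 101.0 46 142
178 333333210001245555555555421111355555433333445555
179 333333321001244555555555421112355555433333345555
180 333333321111244444444444421112455555433333455555
181 333333332112344322222233311112455555433333455555
182 333333333223455321112111111112455555433333455555
183 333333333333455421122211111112555555333333455444
184 333333222233455542233211111113555555333333455432
185 333333333333455543233211111113555554333333455431
186 333333333333444444333211111123555554333334455542
187 333333333333333333333211111123455554323333555542
188 333333333333333333333222222223444443333333455553
189 333333333333333333333233333333333333333333444444
190 333333333333333333333233333333333333333333333333
191 333333333333333333333233333333333333333333333333
192 333333333333333333333222223333333333333333333333
193 333333333333333333332111111223333333333333333333
194 333333333333333322332111111122333333333333333333
195 333333333333333322333211221112233333333333333333
196 33333333333333
[... 977 characters left out ...]
33333333333
215 333333333333333333221111100011223333333333333333
216 333333333333333333332211111122333333333333333333
217 333333333333333333333332222333333333333333333333
218 333333333333333333333333333333333333333333333333
219 333333333333333333333333333333333333333333333333
220 333333333333333333333333333333333333333333333333
221 333333333333333333333333333333333333333333333333
222 333333333333333333333333333333333333333333333333
223 333333333333333333333333333333333333333333333333
224 333333333333333333333333333333333333333333333333
225 333333333333333333333333333333333333333333333333
226 333333333333333333333333333333333333333333333333
227 333333333333333333333333333333333333333333333333
```

Pail A's rim circle centre is at top pixel (235,205), radius 12, against (233,204) predicted when hung. Pail B has not moved, so I take it.

Run:
```python
from pail import *
take(.451,-.1602,d(-3.5))
if r.get_width()>.03:
    hang(.066,x=-.085)
    p=np.array(r.get_ee_pos()); r.move_l(p+[0,0,.004],speed=.03); p=np.array(r.get_ee_pos())
    for sx in(-.02,.02):
        print(sx,r.move_l(p+RR.apply([sx,0,0]),speed=.03,stop_force=2.5),F(),loc(r.get_ee_pos())); r.move_l(p,speed=.05)
print(r.get_clock(),r.get_width())
```

```text
w 0.0335225979666064 [-1.0, -0.3, 6.5]
held 0.03341607699523024 [-0.6, -0.3, -1.5]
False [1.5, -0.3, -0.7] [-0.0853  0.066   0.163 ]
True [0.3, 0.4, 5.7] [-0.0852  0.066   0.1288]
-0.02 True [0.9, 0.1, 1.6] [-0.0929  0.0659  0.1326]
0.02 True [1.3, -0.1, 4.0] [-0.0707  0.0659  0.1327]
87.3083 0.03356787006843116
```

Run:
```python
from pail import *
p=rail(-.084,.066,.132); r.move_l(p,speed=.03); print(r.move_l(p-[0,0,.008],speed=.02,stop_force=2),F())
leave(.066); r.move_to(rail(-.03,.07,.36),down(RY).as_quat()); r.wait(.5); im,c=snap("fin"); t,ct=snap("fint","top")
# row of white along bar top (z .157, x 2mm in rail frame)
for x,z in ((.002,.157),(-.028,.170)):
    v=[int(im[tuple(np.round(proj(c,rail(x,y,z))).astype(int)[::-1])].mean()) for y in np.arange(.0,.19,.004)]; print(x,v)
print("lever along x at y=.0133,z=.154",[int(im[tuple(np.round(proj(c,rail(x,.0133,.154))).astype(int)[::-1])].mean()) for x in np.arange(-.10,-.0,.004)])
print("beside lever",[int(im[tuple(np.round(proj(c,rail(x,-.002,.154))).astype(int)[::-1])].mean()) for x in np.arange(-.10,-.0,.004)])
g=t.mean(2).astype(int); P=g[175:225,205:275]
for i,row in enumerate(np.clip((P-30)//20,0,9)): print(175+i,"".join("0123456789"[v] for v in row))
for y in(.142,.066): print(proj(ct,rail(-.084,y,.083)))
```

```text
True [0.2, 0.3, 3.3]
left [-0.1, -0.5, 0.0] 89.1833
0.002 [74, 15, 18, 18, 16, 26, 19, 85, 178, 178, 180, 179, 178, 181, 177, 179, 183, 178, 180, 180, 178, 178, 180, 180, 179, 181, 181, 182, 183, 184, 182, 180, 183, 182, 182, 180, 180, 185, 184, 184, 183, 185, 182, 185, 182, 139, 129, 132]
-0.028 [136, 132, 135, 130, 129, 133, 132, 114, 130, 132, 133, 178, 179, 164, 176, 180, 179, 179, 179, 180, 161, 180, 181, 137, 135, 133, 145, 182, 179, 164, 67, 68, 85, 178, 177, 181, 184, 182, 183, 135, 130, 131, 128, 131, 131, 130, 134, 133]
lever along x at y=.0133,z=.154 [10, 6, 130, 133, 130, 134, 134, 133, 132, 133, 134, 131, 132, 133, 134, 132, 121, 129, 131, 104, 18, 20, 17, 23, 23]
beside lever [53, 113, 136, 138, 136, 136, 134, 135, 134, 131, 133, 134, 135, 133, 134, 135, 135, 132, 133, 130, 118, 116, 132, 120, 117]
175 3332100011111111111111111111111111111111111111111000000000000000000000
176 3332100011111111111111111111111111111111111111111000000000000000000000
177 3332100011111111111111111111111111111111111111111000000000000000000000
178 33321000011111111111111111111111111111111111111
[... 2829 characters left out ...]
11111111111111111111111111111111111111000000
217 3333331000000111111111111111111111111111111111111111111111111110000000
218 3333332000001111111111111111111111111111111111111111111111111111000000
219 3333332000001111111111111111111111111111111111111111111111111111000000
220 3333333100011111111111111111111111111111111111111111111111111111000000
221 3333333100011111111111111111111111111111111111111111111111111111000000
222 3333333111111111111111111111111111111111111111111111111111111111000000
223 3333333111111111111111111111111111111111111111111111111111111111000000
224 3333332101111111111111111111111111111111111111111111111111111111000000
[233.24615979 202.67729225]
[263.17871589 205.97619307]
```

Run:
```python
from pail import *
_,c=ld("fin"); im=ld("fin")[0]
f=lambda a,b:[int(im[tuple(np.round(proj(c,rail(.01,y,.157))).astype(int)[::-1])].mean()) for y in np.arange(a,b,.0008)]
print("joint A/B",f(.098,.112)); print("B/stop",f(.02,.036)); print("A/post",f(.172,.186))
r.command_gripper(0,strength=60); q=down(RY).as_quat(); r.move_to(rail(-.082,.0128,.27),q)
print(r.move_l(rail(-.082,.0128,.19),speed=.1,stop_force=8),F())
print(r.move_l(rail(-.082,.0128,.165),speed=.03,stop_force=28),F(),loc(r.get_ee_pos()))
p=np.array(r.get_ee_pos()); r.move_l([p[0],p[1],.30],speed=.2); r.move_to([.50,-.15,.32],q); r.wait(.5)
t,ct=snap("fint2","top"); g=t.mean(2).astype(int); P=g[150:224,212:292]
for i,row in enumerate(np.clip((P-30)//20,0,9)):
    if i%2==0: print(150+i,"".join("0123456789"[v] for v in row))
print(r.get_clock(),F())
# jars: bright blob centroids now vs first top picture
a=cv2.imread("pics/top0.png")
for u in [(197,290),(269,280),(340,281),(409,300)]:
    w=lambda I:(lambda m:(np.argwhere(m).mean(0).round(1).tolist(),int(m.sum())))(I[u[1]-18:u[1]+18,u[0]-18:u[0]+18].min(2)>125)
    print(u,w(a),w(t))
```

```text
joint A/B [181, 182, 180, 180, 181, 181, 182, 180, 181, 180, 180, 180, 182, 180, 180, 182, 181, 181]
B/stop [22, 29, 14, 22, 18, 26, 23, 21, 22, 51, 108, 163, 180, 180, 176, 180, 181, 179, 175, 180]
A/post [183, 184, 182, 188, 184, 186, 185, 186, 184, 175, 149, 101, 98, 110, 126, 129, 131, 134]
False [0.4, 0.3, -0.8]
True [-5.8, -0.8, 19.8] [-0.082   0.0129  0.1749]
150 33333333333333333333333333333333333333333333333333333333333333333333333333333333
152 33333333333333333333333333333333333333333333333333333333333333333333333333333333
154 33333322333333333333333333333333333333333333333333333333333333333333333333333333
156 33333334555554444444444333333333333333333333333333333333333333333333333333333333
158 33333345555555555555555555555554444443443333333333333333333333333333333333333333
160 33333345555555555555555555555555555555555555555554444443443333333333333333333333
162 33333345555555555555555555555555555555555555555555555555555555555554421001111222
164 32332234444444555555555555555555555555555555555555555555555555555555410000000000
166 00111001111112355555555554344444455555555555555
[... 1996 characters left out ...]
33333333333332221122111100112333333333333333333333333333211133333333333333333
216 33333333333333333332211111122333333333333333222333333332211112333333333333333333
218 33333333333333333333333333333333333333333333332211111110111233333333333333333333
220 33333333333333333333333333333333333333333333333333222222333333333333333333333333
222 33333333333333333333333333333333333333333333333333333333333333333333333333333333
95.1667 [1.7, 0.6, 0.1]
(197, 290) ([nan, nan], 0) ([17.4, 16.5], 269)
(269, 280) ([nan, nan], 0) ([16.2, 17.4], 259)
(340, 281) ([nan, nan], 0) ([14.4, 11.3], 60)
(409, 300) ([nan, nan], 0) ([16.7, 22.9], 107)<stdin>:16: RuntimeWarning: Mean of empty slice.
  ret = um.true_divide(
```

```bash
python3 -c "
from station import r
print(r.sign_off())"
```

```text
the job is handed in; nothing more can be done
None
```

The job is handed in at about 95 s: both white brackets (only two were in the scene) are clipped in against the end post, the row is closed, the stop is clamped and both pails hang. Along the way my low path struck the lever with bracket 2, at about 97 N on the wrist, and shoved the stop along. I moved the stop back and refitted the bracket. The final jar check was inconclusive, though no planned path came near them.

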